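Sweep used bottle caps into the catch pan

ROBOT

A 6-joint arm with a two-finger parallel gripper is mounted at the origin on the work surface. World frame = base frame: x ahead of the robot, y to its left, z up, the work surface at z = 0. Lengths are in m, angles in rad, forces in N, time in s.
With the tool pointing down it reaches from about 0.325 to 0.925 m from the base axis. Payload 3.1 kg.
Tool frame: the origin (TCP) lies midway between the tips of the shut fingers; the grasp point (between the pads) lies 19 mm behind it (robot.tcp_to_grasp is the distance from the TCP to the grasp point, in m); z points along the fingers, y is the direction in which the jaws open and shut (so a half turn about z gives the same grasp; the last joint's range is limited). The gripper opens to 85 mm and grips with 20 to 120 N. Pads are 22 mm wide; open, the fingers measure 114 mm over their backs; the gripper's body (76 mm by 85 mm) begins 54 mm behind the grasp point. The pads swing forward as they close: fully open they stand 13 mm farther back than shut.
Start: joints at [-1.383, 0.217, 1.613, -0, 1.311, -0.112], TCP at [0.185, -0.597, 0.231] pointing down, gripper open.
Joint ranges: [-2.75, 2.75], [-0.78, 2.1], [0.31, 2.55], [-1.13, 4.27], [0.13, 2.63], [-2.58, 2.58]. Speed limits (rad/s): [2.79, 2.79, 3.14, 3.14, 3.14, 3.14].

INTERFACE

Orientations are given as a unit quaternion [x, y, z, w].
In Python, from rig import robot, kinematics, optics, get_t, get_joints, get_joint_velocities, get_effort, get_tool_pos, get_eef_rot, get_contact_force, get_ft_torque, get_finger_gap gives the robot as it stands. The module is installed in compiled form; this text tells all that it offers. Calls block until the motion is done:
- robot.goto(position, orientation): joint-space move of the TCP to a pose.
- robot.move_linear(position, frame=None, velocity=0.15, guard=None): straight line of the TCP; frame=None keeps the orientation; velocity is the mean speed in m/s. With guard (N) it stops when the force on the tool has changed by that much, and returns True; else False.
- robot.set_joints(angles): joint-space move.
- robot.grip(opening, force=None): finger opening in m; force is the grip in N (None keeps the last); returns when the fingers have stopped.
- robot.dwell(seconds).
- kinematics.ik(position, orientation): joint angles nearest the present ones, or None.
- optics.capture(name): name is "scene" or "top" or "wrist"; returns the picture (420x560x3 uint8, red, green, blue); there is no depth.
- optics.camera_params(name): a dict with "fx", "fy", "cx", "cy" (pixels), "k1" (the pictures are not rectified: a ray, as slopes to the right and down, at radius r is drawn at 1 + k1 r^2 times it, then the intrinsics apply), "extrinsics" (4x4, takes a point from camera to world coordinates). Camera axes: x right, y up, looking along -z (the intrinsics and any distortion apply to the point x, -y, -z); pixel columns grow to the right and rows downward; lengths in m; the calibration is good to about 2 mm. A picture is of the moment at which its call begins: read the wrist's pose just before it. camera_params takes no time and is no camera call; for the wrist camera it gives the pose at the moment of the call.
A pose or a line that the arm cannot do raises robot.MotionError and nothing moves.
- robot.sign_off(): hands the job in, once; it reports no verdict.
Readings, each from a call of its own:
- get_t(): time.
- get_joints(): joint angles.
- get_joint_velocities(): joint speeds.
- get_effort(): joint torques, N m.
- get_tool_pos(): TCP position.
- get_eef_rot(): TCP orientation.
- get_contact_force(): force on the tool from outside, world axes, zero at the start.
- get_ft_torque(): the same for the moment, N m.
- get_finger_gap(): finger opening in m.
Only numpy, scipy, OpenCV 4.12 (cv2) and the standard library are available. Lean on these libraries where they do the work, as an engineer would, in place of code of your own. Each camera call takes 0.05 s, during which the arm holds its last target.

TASK

Sweep the three used blue screw caps along the bench with your fingers and in over the sloping lip of the yellow catch pan, until every one lies wholly inside it on its floor. They are contaminated, so do not pick them up: slide them only. Leave the orange cap, the amber jar, the tall bottle and the white-lidded grey box where they stand.

Things in the scene. Friction and masses are not known exactly. Their poses are not given: they have to be found in the camera images.
- pan: yellow catch pan fixed to the bench. Floor 200 mm (its x) by 130 mm (its y), 2 mm thick; walls 30 mm high, 4 mm thick on both x sides and at the back (-y). The whole +y side is the open mouth: the floor ends at y = +65 mm and a thin lip slopes to the bench by y = +85 mm. Grey handle stub behind the back wall to y = -118 mm, 24 mm high. Origin on the bench under the floor's centre, z up
- cap1: used screw cap, blue plastic, a disc 46 mm across and 26 mm high, about 20 g, lying flat and loose on the bench; origin at the centre of its underside, z up
- cap2: used screw cap, blue plastic, a disc 46 mm across and 26 mm high, about 20 g, lying flat and loose on the bench; origin at the centre of its underside, z up
- cap3: used screw cap, blue plastic, a disc 46 mm across and 26 mm high, about 20 g, lying flat and loose on the bench; origin at the centre of its underside, z up
- clean_cap: clean orange screw cap, same shape and size as the blue ones (46 mm across, 26 mm high), loose on the bench; stays where it is; origin at the centre of its underside
- jar: small amber glass jar with a white lid, 52 mm across, 55 mm high, loose; stays where it is; origin at the centre of its underside
- reagent: tall clear glass bottle with a green cap, 70 mm across, 170 mm high, loose; stays where it is; origin at the centre of its underside
- tipbox: closed pipette-tip box, grey plastic with a white lid, 70 mm (its x) by 120 mm (its y), 55 mm high, loose; stays where it is; origin at the centre of its underside
Mind the look-alikes: they are no part of the job. Leave any green or turquoise look-alike of the cap3 alone.

How it is judged:
By the outcome, as a careful person would: the job done as asked, in the order asked, and still so for the second after the job is handed in, with the robot touching nothing.
It also fails if it takes over 70 s, if anything falls off the work surface, if the arm or the gripper's body presses on something with over 40 N, if the wrist force passes 120 N, or if a joint passes its speed limit or range.

## Working session

There is one attempt and no reset: what is moved stays moved. The work goes in short steps, each a Python script; the robot and the scene stay as the last script left them, time stands still between calls to the robot, and variables do not carry over. Pictures are saved under pics/ and viewed, and the job is handed in when it is done.

```bash
mkdir -p pics; python3 - <<'E'
from rig import *
import cv2, numpy as np
for n in ("scene","top"):
    im=optics.capture(n); cv2.imwrite(f"pics/{n}0.png",im[:,:,::-1])
    p=optics.camera_params(n); print(n,{k:(np.round(v,3).tolist()) for k,v in p.items()})
print(get_t(),get_eef_rot(),get_finger_gap())
E
```

```text
scene {'fx': 398.442, 'fy': 398.442, 'cx': 280.543, 'cy': 206.322, 'k1': 0.018, 'extrinsics': [[-0.682, -0.55, 0.482, 1.071], [0.731, -0.522, 0.44, 0.545], [0.01, 0.653, 0.758, 0.802], [0.0, 0.0, 0.0, 1.0]]}
top {'fx': 535.998, 'fy': 535.998, 'cx': 277.819, 'cy': 202.277, 'k1': -0.096, 'extrinsics': [[0.029, 0.997, -0.068, 0.513], [-1.0, 0.029, -0.0, 0.097], [0.002, 0.068, 0.998, 1.224], [0.0, 0.0, 0.0, 1.0]]}
0.1 [ 9.88789173e-01  1.49314244e-01 -5.48036910e-05 -1.10649597e-03] 0.08553505319815395
```

View pics/scene0.png

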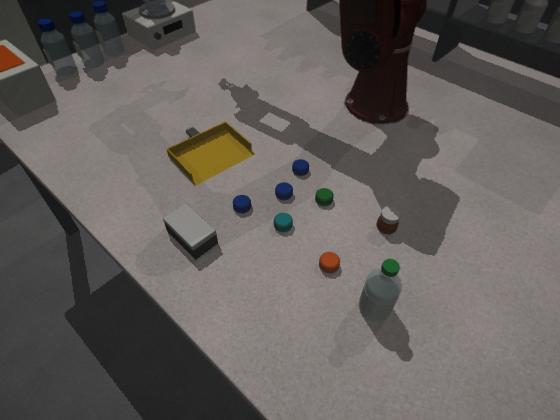

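View pics/top0.png

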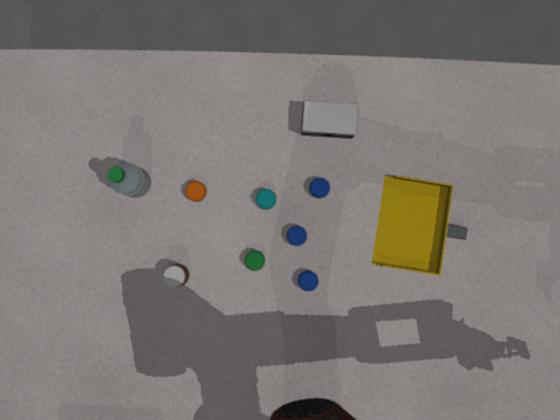

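The top view shows three blue caps at (319,187), (296,235) and (308,280). The look-alikes are turquoise (265,199), green (254,260) and orange (195,190). The pan is at (412,225) with its mouth to the left. I'll measure these and enlarge a crop to confirm.

```bash
cat > h.py <<'E'
import numpy as np, cv2
from rig import *
def ray(n,uv,z,p=None):
    p=p or optics.camera_params(n); E=np.array(p["extrinsics"])
    d=np.array([(uv[0]-p["cx"])/p["fx"],(uv[1]-p["cy"])/p["fy"]]); u=d.copy()
    for _ in range(20): u=d/(1+p["k1"]*(u@u))
    r=E[:3,:3]@np.array([u[0],-u[1],-1]); o=E[:3,3]
    return o+r*(z-o[2])/r[2]
def blobs(n,im,lo,hi,z,amin=60):
    hsv=cv2.cvtColor(im,cv2.COLOR_RGB2HSV); m=cv2.inRange(hsv,np.array(lo),np.array(hi))
    k,l,s,c=cv2.connectedComponentsWithStats(m)
    return [(np.round(c[i],1).tolist(),int(s[i,4]),s[i,:4].tolist(),np.round(ray(n,c[i],z),4).tolist()) for i in range(1,k) if s[i,4]>amin]
COL={'blue':((110,120,40),(128,255,255)),'teal':((82,120,40),(100,255,255)),'green':((50,120,40),(75,255,255)),'orange':((3,150,100),(15,255,255)),'yellow':((20,150,60),(32,255,255))}
E
python3 - <<'E'
from h import *
for n in ("top","scene"):
    im=cv2.imread(f"pics/{n}0.png")[:,:,::-1].copy()
    for c,(lo,hi) in COL.items():
        for b in blobs(n,im,lo,hi,0.02 if c!='yellow' else 0.0): print(n,c,b)
im=cv2.imread("pics/top0.png")[80:300,90:480]; cv2.imwrite("pics/crop0.png",cv2.resize(im,None,fx=2,fy=2,interpolation=cv2.INTER_CUBIC))
E
```

```text
top teal ([265.5, 198.7], 288, [257, 189, 19, 20], [0.6029, 0.1253, 0.02])
top green ([115.5, 174.1], 192, [108, 167, 16, 15], [0.6494, 0.4692, 0.02])
top green ([254.2, 260.1], 284, [245, 251, 19, 19], [0.4644, 0.1466, 0.02])
top orange ([195.3, 190.7], 314, [186, 181, 20, 20], [0.6164, 0.2846, 0.02])
top yellow ([412.2, 224.4], 6227, [372, 176, 81, 99], [0.5548, -0.2129, 0.0])
scene blue ([98.5, 3.5], 65, [92, 1, 14, 6], [0.2569, -1.3263, 0.02])
scene blue ([75.5, 13.9], 77, [69, 11, 14, 7], [0.3812, -1.3025, 0.02])
scene blue ([44.2, 21.3], 70, [37, 19, 15, 6], [0.5073, -1.3281, 0.02])
scene blue ([300.5, 166.8], 200, [293, 160, 16, 15], [0.4264, 0.0305, 0.02])
scene blue ([283.8, 190.4], 227, [276, 183, 17, 16], [0.5261, 0.0581, 0.02])
scene blue ([241.5, 203.3], 255, [233, 195, 18, 18], [0.6357, 0.0095, 0.02])
scene teal ([282.5, 221.1], 251, [274, 213, 18, 18], [0.6057, 0.1273, 0.02])
scene green ([324.4, 194.4], 170, [317, 188, 16, 14], [0.4621, 0.1464, 0.02])
scene green ([390.6, 266.4], 199, [383, 259, 16, 17], [0.5321, 0.398, 0.02])
scene orange ([7.8, 58.6], 357, [0, 45, 24, 26], [0.7412, -1.1344, 0.02])
scene orange ([329.4, 259.6], 246, [319, 252, 21, 16], [0.6147, 0.2844, 0.02])
scene yellow ([211.0, 152.8], 2681, [167, 122, 88, 63], [0.5494, -0.2169, 0.0])
```

View pics/crop0.png

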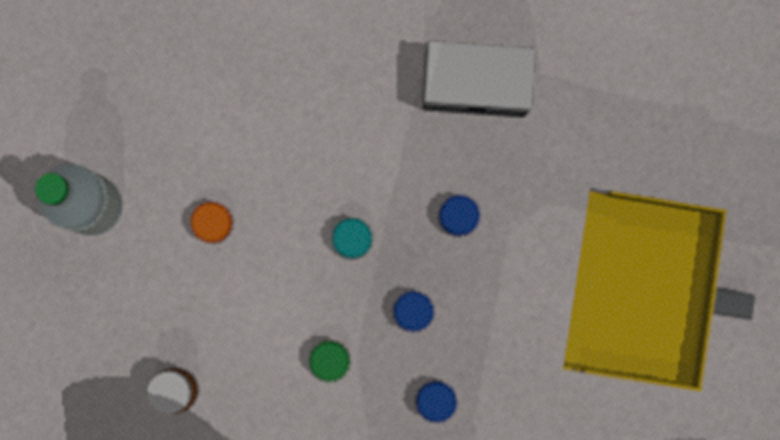

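```bash
python3 - <<'E'
from h import *
im=cv2.imread("pics/top0.png")[:,:,::-1].copy()
for b in blobs("top",im,(100,120,40),(130,255,255),0.02): print(b)
for uv,z in [((451.5,185),.03),((440,274),.03),((384,176),0.0),((372.5,264),0)]: print(uv,ray("top",uv,z))
a=cv2.imread("pics/top0.png")[160:290,360:480]; a=cv2.convertScaleAbs(a,alpha=1.6); cv2.imwrite("pics/pan0.png",cv2.resize(a,None,fx=4.6,fy=4.6,interpolation=cv2.INTER_CUBIC))
E
```

```text
([319.1, 187.3], 297, [310, 178, 19, 20], [0.6322, 0.0051, 0.02])
([296.1, 235.2], 291, [287, 226, 19, 19], [0.5228, 0.0542, 0.02])
([307.7, 280.4], 301, [298, 271, 20, 20], [0.4225, 0.0257, 0.02])
(451.5, 185) [ 0.64538528 -0.29443603  0.03      ]
(440, 274) [ 0.44450499 -0.27008193  0.03      ]
(384, 176) [ 0.66475418 -0.14578909  0.        ]
(372.5, 264) [ 0.46204687 -0.12265001  0.        ]
```

View pics/pan0.png

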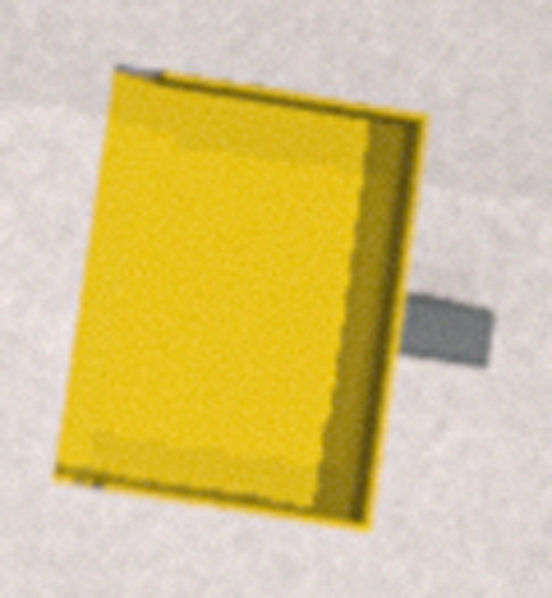

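Scene and top views agree on the caps within about 5 mm. The blue ones are A (0.632, 0.005), B (0.523, 0.054) and C (0.4225, 0.026). The pan origin is about (0.553, -0.216) with yaw about -6.8°. I'll push each cap nested between two slightly opened fingertips, in the order A, B, C.

```bash
cat >> h.py <<'E'
from scipy.spatial.transform import Rotation as R
PO=np.array([0.553,-0.216]); YAW=np.radians(-6.8)
M=np.array([[np.cos(YAW),-np.sin(YAW)],[np.sin(YAW),np.cos(YAW)]])
def w(p): return PO+M@np.asarray(p)
def pf(q): return M.T@(np.asarray(q)[:2]-PO)
D=0.031
def push(cap,tgt,z=0.007,vel=0.09,hi=0.12,back=0.046):
    """cap,tgt in world xy"""
    cap=np.array(cap);tgt=np.array(tgt); d=(tgt-cap)/np.linalg.norm(tgt-cap)
    s=cap-back*d; e=tgt-D*d; best=None; j=np.array(get_joints())
    for sg in (1,-1):
        x=np.array([sg*d[0],sg*d[1],0]); zz=np.array([0,0,-1.]); y=np.cross(zz,x)
        q=R.from_matrix(np.stack([x,y,zz],1)).as_quat()
        sol=kinematics.ik([*s,hi],q); s2=kinematics.ik([*e,z],q)
        if sol is None or s2 is None: continue
        c=np.abs(np.array(sol)-j).max()
        if best is None or c<best[0]: best=(c,q)
    q=best[1]
    robot.goto([*s,hi],q); robot.move_linear([*s,z],velocity=0.15,guard=15) and print("guard down")
    g=robot.move_linear([*e,z],velocity=vel,guard=15); print("push guard",g,get_tool_pos(),"want",e,np.round(get_contact_force(),2))
    b=e-0.02*d; p=get_tool_pos()[:2]-0.02*d
    robot.move_linear([*p,z],velocity=0.1); robot.move_linear([*p,hi],velocity=0.25)
    print("t",get_t())
def look(name,scene=False):
    n="scene" if scene else "top"
    im=optics.capture(n); cv2.imwrite(f"pics/{name}.png",im[:,:,::-1])
    for c,lo,hi in [('blue',(100,120,40),(130,255,255)),('teal',*COL['teal']),('green',*COL['green']),('orange',*COL['orange'])]:
        for b in blobs(n,im,lo,hi,0.022): print(c,b[0],b[1],b[3],"pan",np.round(pf(b[3]),3))
E
python3 - <<'E'
from h import *
robot.grip(0.026,20); print(get_finger_gap())
push([0.632,0.005],w([0.060,-0.02]))
look("a1")
E
```

```text
0.02600214321963418
push guard False [ 0.61288641 -0.21188289  0.00694492] want [ 0.61292356 -0.21208255] [-0.33  0.02  1.06]
t 8.4417
blue [296.1, 235.2] 293 [0.5228, 0.0543, 0.022] pan [-0.062  0.265]
blue [307.7, 280.3] 300 [0.4229, 0.0258, 0.022] pan [-0.158  0.225]
teal [265.6, 198.7] 285 [0.6027, 0.125, 0.022] pan [0.009 0.344]
green [115.5, 174.0] 192 [0.6494, 0.4686, 0.022] pan [0.015 0.691]
green [254.2, 260.1] 284 [0.4644, 0.1464, 0.022] pan [-0.131  0.349]
orange [195.2, 190.7] 312 [0.6163, 0.2844, 0.022] pan [0.004 0.504]
```

View pics/a1.png

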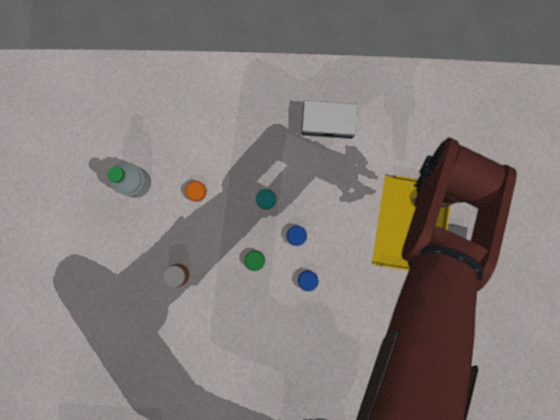

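Cap A has left its spot and the arm hides the pan. B (296,235), C and the look-alikes are unmoved. Next is B, then I'll look with the arm placed behind C.

```bash
python3 - <<'E'
from h import *
push([0.5228,0.0543],w([0.0,-0.02]))
push([0.4227,0.0258],w([-0.055,0.125]))
p=get_tool_pos(); robot.move_linear([0.40,0.10,0.14],velocity=0.25)
look("b1"); print(get_t())
E
```

```text
push guard False [ 0.54765513 -0.20480432  0.00697919] want [ 0.547672   -0.20500094] [0.4  0.74 0.37]
t 15.075
push guard False [ 0.49325094 -0.06097293  0.00692344] want [ 0.49361765 -0.06132494] [-0.3   0.47  0.22]
t 19.9583
blue [426.5, 199.4] 307 [0.6116, -0.2395, 0.022] pan [ 0.061 -0.016]
blue [423.4, 225.7] 309 [0.5518, -0.2329, 0.022] pan [ 0.001 -0.017]
blue [357.3, 240.8] 307 [0.514, -0.0834, 0.022] pan [-0.054  0.127]
teal [265.5, 198.7] 288 [0.6027, 0.1253, 0.022] pan [0.009 0.345]
green [115.5, 174.1] 192 [0.6492, 0.4686, 0.022] pan [0.014 0.691]
green [254.2, 260.2] 291 [0.4642, 0.1465, 0.022] pan [-0.131  0.349]
orange [195.2, 190.7] 314 [0.6163, 0.2844, 0.022] pan [0.004 0.504]
20.825
```

View pics/b1.png

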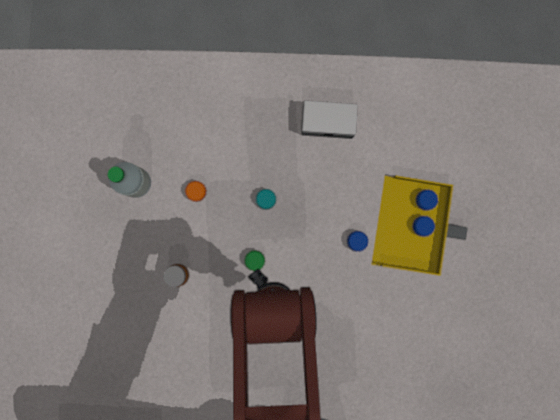

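Caps A (426,199) and B (423,226) lie in the pan. C (357,241) is in front of the mouth. I'll push it straight in.

```bash
python3 - <<'E'
from h import *
push([0.514,-0.0834],w([-0.060,-0.017]))
robot.move_linear([0.40,0.10,0.2],velocity=0.25)
look("c1"); look("c1s",True); print(get_t())
a=cv2.imread("pics/c1.png")[160:290,340:480]; b=cv2.imread("pics/c1s.png")[110:200,150:270]
cv2.imwrite("pics/c1z.png",np.hstack([cv2.resize(a,(400,371)),cv2.resize(b,(400,371))]))
E
```

```text
push guard False [ 0.4963134  -0.19474705  0.00698267] want [ 0.49626719 -0.19515919] [ 0.    0.44 -0.02]
t 25.3583
blue [426.6, 199.4] 308 [0.6117, -0.2396, 0.022] pan [ 0.061 -0.016]
blue [423.4, 225.7] 309 [0.5518, -0.2329, 0.022] pan [ 0.001 -0.017]
blue [418.6, 251.6] 308 [0.4933, -0.2227, 0.022] pan [-0.058 -0.014]
teal [265.5, 198.7] 291 [0.6028, 0.1253, 0.022] pan [0.009 0.345]
green [115.5, 174.0] 192 [0.6494, 0.4686, 0.022] pan [0.015 0.691]
green [254.2, 260.1] 283 [0.4645, 0.1464, 0.022] pan [-0.131  0.349]
orange [195.2, 190.7] 311 [0.6162, 0.2845, 0.022] pan [0.003 0.504]
blue [98.4, 3.5] 67 [0.2594, -1.3221, 0.022] pan [-0.161 -1.133]
blue [75.4, 13.9] 78 [0.3833, -1.2976, 0.022] pan [-0.04  -1.094]
blue [44.2, 21.3] 73 [0.5091, -1.3234, 0.022] pan [ 0.088 -1.105]
blue [223.1, 138.7] 170 [0.4971, -0.2181, 0.022] pan [-0.055 -0.009]
blue [205.9, 146.5] 181 [0.5558, -0.2281, 0.022] pan [ 0.004 -0.012]
blue [188.5, 155.2] 194 [0.6152, -0.2348, 0.022] pan [ 0.064 -0.011]
teal [282.8, 220.9] 241 [0.6059, 0.1284, 0.022] pan [0.012 0.348]
green [324.4, 194.3] 161 [0.4636, 0.1474, 0.022] pan [-0.132  0.35 ]
green [390.5, 266.8] 216 [0.5346, 0.3988, 0.022] pan [-0.091  0.608]
orange [7.8, 58.7] 356 [0.7421, -1.13, 0.022] pan [ 0.296 -0.885]
orange [329.4, 259.6] 245 [0.6158, 0.2851, 0.022] pan [0.003 0.505]
26.825
```

View pics/c1z.png

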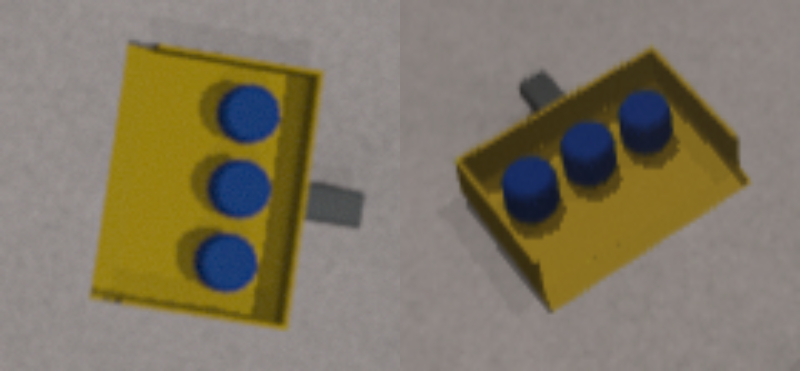

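View pics/c1.png

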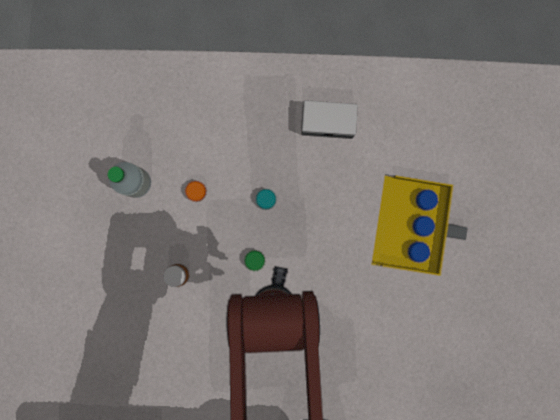

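All three caps, at (427,199), (423,226) and (419,252), lie flat on the pan floor. Everything else is at its original pixels, and the gripper is clear at z = 0.2 m.

```bash
python3 -c "
from rig import *
robot.sign_off(); print(get_t())"
```

```text
the job is handed in; nothing more can be done
the job is handed in; nothing more can be done
```

All three blue caps are in the yellow catch pan, and I handed the job in at about 27 s of the 70 s allowed. I slid each one along the bench and over the lip between two slightly opened fingertips, and nothing was lifted or gripped.

- **Blue caps:** the last top and scene pictures show all three flat on the floor, at pan x ≈ -58, 0 and +61 mm and y ≈ -16 mm. That puts each at least 15 mm inside the floor's edges. The two cameras agree to about 5 mm.
- **Everything else:** the orange, turquoise and green caps and the tall bottle's green cap measured the same before and after, to within 0.1 px. By eye, the jar and the grey box had not moved either.
- **Forces:** no push reached the 15 N guard, and none of the checks failed.

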